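Steer the reflected laser spot onto the cross with the two mirror screws

TASK

Turn the two adjuster knobs on top of the mirror mount until the reflected laser spot sits on the centre of the cross mark on the target plate (not the ring mark), then let go. Do not touch the mirror, and leave the loose things round it where they are.

Things in the scene. Friction and masses are not known exactly. Their poses are not given: they have to be found in the camera images.
- bench: fixed optical assembly on an aluminium base plate 200 (x) x 230 (y) x 12 mm; origin under its centre, yaw within 0.2 rad of zero. At its left (+y) stands the mirror mount, a dark steel frame 136 mm wide in x, from y 70 to 106 mm, whose flat top at z 136 mm carries two vertical-axis knobs 76 mm apart: near_knob at (-38, 85), far_knob at (38, 85) mm in this frame
- near_knob_grip (a point): on the axis of the knob nearer the robot, 11 mm below its top: larger, coarsely fluted, 31 mm diameter, z 144 to 170 mm. Turned anticlockwise seen from above it swings the spot anticlockwise in an arc round the far knob's vertical axis (clockwise: back), between 7 and 11 mm along the arc per rad, to be found by watching the spot
- far_knob_grip (a point): on the axis of the knob farther from the robot, 11 mm below its top: smaller, finely fluted, 25 mm diameter, z 144 to 170 mm. Turned anticlockwise seen from above it moves the spot straight away from this axis (clockwise: straight towards it), between 7 and 11 mm per rad, to be found by watching the spot
- mount_top (a point): middle of the mount's top face, between the knobs, z 136 mm. Both knobs turn on stiff screws (about 0.05 N m friction), stay where they are left, stop 4.8 rad either side of mid-travel and start within 0.4 rad of mid-travel. A job may need up to 4.4 rad on a knob: let go, turn the hand back, grip again
- laser_exit (a point): front of the laser barrel, 22 mm diameter, which from here runs 80 mm level, back and to the right, on a post; its clamp block's screw is the highest point there, z 124 mm
- plate_center (a point): middle of the top face (z 20 mm) of the black target plate, 90 (bench x) x 136 (bench y) mm, to the right of the mount; the spot and both marks are on it
- laser_spot: the reflected spot: a bright, pale, glowing round dot of 7 mm diameter on the black target plate, which starts near the middle of the plate; origin at its centre. Light only: it cannot be touched or pushed
- cross_mark: the mark to hit: a dark round inlay of 24 mm with a light cross of two 22 mm lines, flat on the target plate; origin at the centre of the cross
- ring_mark: the wrong mark: the same inlay with a light ring of 18 mm diameter instead of a cross, on the other side of the plate's middle; the two marks may be swapped; origin at its centre
- mirror: the mirror, 51 mm round glass in a 70 x 62 mm aluminium plate that tilts as the knobs turn; hangs under the mount's top below the far knob, facing right (-y) and slightly down; origin at its centre, near (38, 68, 82) mm in the bench frame. Not to be touched
- hex_key: loose hex key 32 x 104 x 8 mm lying on the base plate between the target plate and the laser's post; bystander, origin under its centre
- dust_cap: loose round cap 32 x 37 x 14 mm lying on the base plate's front left corner; bystander, origin under its centre
- vial: loose sample vial, 24 mm diameter, 62 mm high, standing behind the base plate; bystander, origin under its centre
- filter_cassette: loose round filter cassette, 54 mm diameter, 27 mm high, lying behind the base plate; bystander, origin under its centre

How it is judged:
By the outcome, as a careful person would: the job done as asked, in the order asked, and still so for the second after the job is handed in, with the robot touching nothing.
It also fails if it takes over 61 s, if anything falls off the work surface, if the arm or the gripper's body presses on something with over 40 N, if the wrist force passes 120 N, or if a joint passes its speed limit or range.

ROBOT

A 7-joint arm with a two-finger parallel gripper is mounted at the origin on a cart in front of the work surface, level with it; the furniture and walls round the work are solid. World frame = base frame: x ahead of the robot, y to its left, z up, the work surface at z = 0. Lengths are in m, angles in rad, forces in N, time in s.
With the tool pointing down it reaches from about 0.425 to 0.825 m from the base axis. Payload 3.6 kg.
Tool frame: the origin (TCP) lies on the mounting face of the last link; the fingertips stand 186 mm ahead of it and the grasp point (between the pads) lies 167 mm ahead of it; x points along the fingers, y is the direction in which the jaws open and shut, and the axes are right-handed (so a half turn about x gives the same grasp; the last joint's range is limited). The gripper opens to 93 mm and grips with 3 to 60 N. Pads are 15 mm wide; open, the fingers measure 128 mm over their backs; the gripper's body (75 mm by 188 mm) begins 65 mm behind the grasp point.
Start: joints at [-1.175, 0.615, -0.013, 1.423, 0.008, 1.103, -0.04], TCP at [0.267, 0.593, 0.405] pointing down, gripper open.
Joint ranges: [-3.12, 3.12], [-0.3, 2.06], [-1.34, 1.32], [0.26, 2.42], [-1.36, 4.5], [0.01, 1.98], [-2.84, 2.84]. Speed limits (rad/s): [2.79, 2.79, 3.14, 3.14, 3.14, 3.14, 3.14].

INTERFACE

Orientations are given as a unit quaternion [w, x, y, z].
In Python, from plant import arm, get_image, job_done gives the robot as it stands. The module is installed in compiled form; this text tells all that it offers.
- The arm moves only by the tool apply_moves, never from a script. Its argument "motion" is a list of rows, each an object of numbers: "dx", "dy", "dz": the shift along the tool's x, y, z in m; "twist": the turn about the tool's x in units of 8 degrees (1.0 is 8 degrees); "grip": the opening, from 0 (shut) to 1 (fully open). In form: [{"dx": .., "dy": .., "dz": .., "twist": .., "grip": ..}, ...]. A call has 1 to 12 rows; each row is the pose to reach, as a shift and turn from the pose commanded when the call began, along the tool's axes at that moment; what a row does not reach only later rows make up. A row lasts 1/8 s, in which the tool goes at most 62.5 mm and 10.7 degrees, less where a joint would pass 70% of its speed; a pose out of reach is approached as far as the arm can. A call with a gripper value outside its range is refused whole. The fingers move at their own pace and stop on an object; "newtons" is the grip in N (left out, the last holds). Time passes only in rows, so rows that repeat a pose let the fingers close. It gives the time, the measured TCP pose, the force and the opening at its end, in the units of the state.
- arm.state(): the state, without advancing time (a new reading comes with each control period).
- get_image(name): name is "side" or "top"; returns a dict with "color" (480x640x3 uint8, red, green, blue), "intrinsics" (3x3 intrinsics, pixels), "camera_from_world" (4x4, takes a point from world to camera coordinates). Camera axes: x right, y down, z forward; pixel columns grow to the right and rows downward; lengths in m; the calibration is good to about 2 mm. A picture is of the moment at which its call begins. There is no depth.
- job_done(): hands the job in, once; it reports no verdict.
The state is a dict: "time_s": time; "joint_positions": joint angles; "qd": joint speeds; "joint_efforts": joint torques, N m; "position": TCP position; "tool_rot": TCP orientation; "ft_force": force on the tool from outside, world axes, zero at the start; "torque": the same for the moment, N m; "finger_gap": finger opening in m.
Only numpy, scipy, OpenCV 4.12 (cv2) and the standard library are available. Lean on these libraries where they do the work, as an engineer would, in place of code of your own. Each camera call takes 0.05 s, during which the arm holds its last target.

## Working session

There is one attempt and no reset: what is moved stays moved. The work goes in short steps, Python scripts to look and compute and a tool call to move; the robot and the scene stay as the last step left them, time stands still between calls to the robot, and variables do not carry over. Pictures are saved under pics/ and viewed, and the job is handed in when it is done.

Besides the shell and the picture viewer there is one more tool, called after ">>>" as name([rows], argument=value, ...), one row to a line, values as JSON. apply_moves: Moves the arm, as the interface text tells. Its arguments: {"type":"object","properties":{"motion":{"type":"array","items":{"type":"object","properties":{"dx":{"type":"number"},"dy":{"type":"number"},"dz":{"type":"number"},"twist":{"type":"number"},"grip":{"type":"number"}}}},"newtons":{"type":"number"}},"required":["motion"]}

```bash
mkdir -p pics
cat > h.py <<'E'
import numpy as np, cv2
from plant import arm, get_image, job_done
def snap(n,f):
    d=get_image(n); cv2.imwrite('pics/'+f,d['color'][:,:,::-1]); return d
def ray(d,u,v,z):
    T=np.array(d['camera_from_world']);K=np.array(d['intrinsics'])
    R=T[:3,:3];c=-R.T@T[:3,3];r=R.T@np.linalg.solve(K,[u,v,1.]);return c+r*(z-c[2])/r[2]
def proj(d,p):
    T=np.array(d['camera_from_world']);K=np.array(d['intrinsics'])
    q=K@(T[:3,:3]@np.array(p)+T[:3,3]);return q[:2]/q[2]
E
python3 - <<'E'
from h import *
import pickle
for n in('top','side'):
    d=snap(n,n+'0.png');pickle.dump(d,open(n+'0.pkl','wb'))
    T=np.array(d['camera_from_world']);print(n,-T[:3,:3].T@T[:3,3])
print(arm.state())
E
```

```text
top [ 0.43976582 -0.33328825  0.95998008]
side [ 0.13037132 -0.98953944  0.4676397 ]
{'time_s': 0.1, 'joint_positions': array([-1.17449035,  0.61578524, -0.01259136,  1.42472761,  0.00815631,
        1.1033813 , -0.04039584]), 'qd': array([ 0.00100892, -0.00183965, -0.00038039, -0.00449432,  0.00049137,
        0.00013426, -0.0016382 ]), 'joint_efforts': array([ 1.61475706e-03, -4.60046017e+01,  2.10052743e-01, -1.66244906e+01,
       -6.11563283e-02,  1.69228372e-02,  1.08632350e-04]), 'position': array([0.26659336, 0.59250318, 0.40372447]), 'tool_rot': array([ 0.69123467,  0.14756354,  0.69150511, -0.14913187]), 'ft_force': array([-0.39112703, -0.94190229, -0.05648331]), 'torque': array([ 2.41635027e-05, -1.38734403e-02,  1.54045773e-02]), 'finger_gap': 0.09289480870737414}
```

View pics/top0.png

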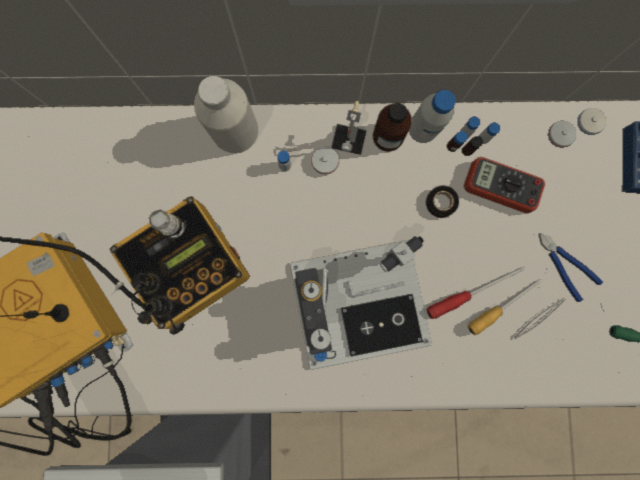

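View pics/side0.png

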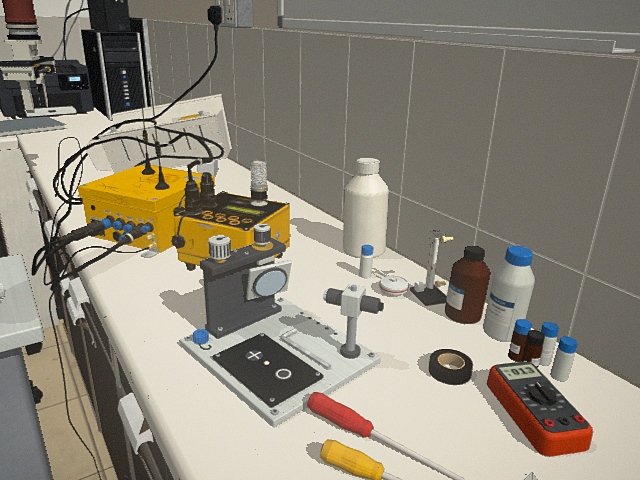

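The top view shows the bench around pixel (360, 305), with the near knob at (320, 338), far knob at (312, 290), cross at about (367, 327), ring at about (398, 320) and spot at about (381, 324). The blue dust cap is at (321, 356). Next I'll zoom in and measure.

Run:
```python
from h import *
import pickle
d=pickle.load(open('top0.pkl','rb'));im=d['color'][:,:,::-1]
cv2.imwrite('pics/top0z.png',cv2.resize(im[230:380,280:440],None,fx=5,fy=4*1.0,interpolation=cv2.INTER_CUBIC) if 0 else cv2.resize(im[240:375,280:440],None,fx=4.4,fy=4.4,interpolation=cv2.INTER_CUBIC))
d=pickle.load(open('side0.pkl','rb'));im=d['color'][:,:,::-1]
cv2.imwrite('pics/side0z.png',cv2.resize(im[220:425,170:390],None,fx=2.9,fy=2.9,interpolation=cv2.INTER_CUBIC))
```

```text
(no output)
```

View pics/top0z.png

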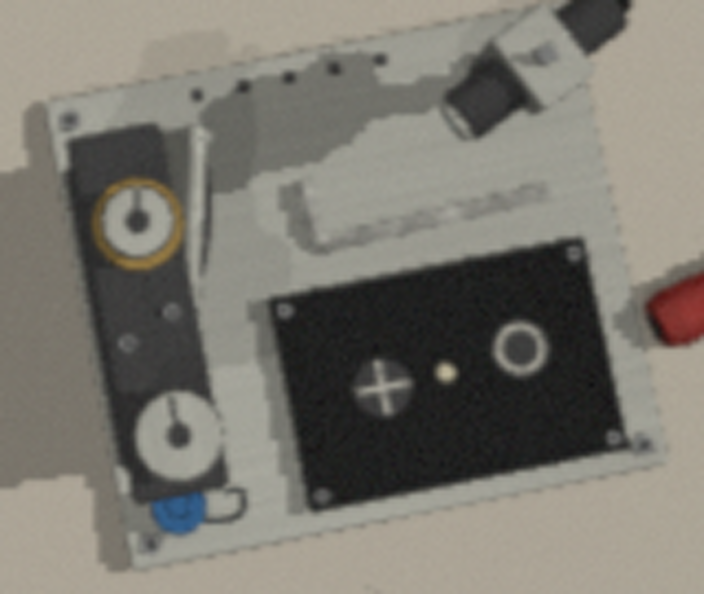

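View pics/side0z.png

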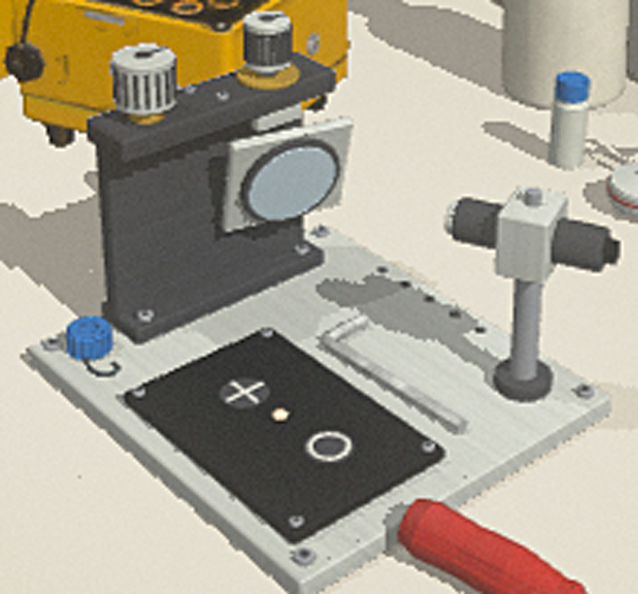

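The zoomed top view puts the near knob at zoom pixel (178, 436), far knob at (137, 220), spot at (446, 372), cross at (384, 388) and ring at (520, 348). The cross is therefore the mark nearer the mount.

```bash
cat >> h.py <<'E'
def zf(x,y): return 280+(x+.5)/4.4-.5, 240+(y+.5)/4.4-.5
def blob(d,c,r,thr=None):
    pass
def spot(d,zp=0.02):
    im=d['color'].astype(float)
    im=im[:,:,0]-0.0
    return im
E
python3 - <<'E'
from h import *
import pickle
d=pickle.load(open('top0.pkl','rb'));s=pickle.load(open('side0.pkl','rb'))
N=ray(d,*zf(178,436),.170);F=ray(d,*zf(137,220),.170);print('N,F',N,F,np.linalg.norm(N-F), 'yaw',np.arctan2((F-N)[1],(F-N)[0]))
for n,p in dict(spot=(446,372),cross=(384,388),ring=(520,348)).items(): print(n,ray(d,*zf(*p),.02))
sz=lambda x,y:(170+(x+.5)/2.9-.5,220+(y+.5)/2.9-.5)
for n,p in dict(spot=(280,415),cross=(245,393),ring=(329,446)).items(): print('side',n,ray(s,*sz(*p),.02))
for n,p in dict(N=(146,55),F=(268,20)).items(): print('side',n,ray(s,*sz(*p),.17))
for n,p in dict(tl=(52,100),bl=(135,568),br=(662,455)).items(): print('plate',n,ray(d,*zf(*p),.012))
for n,p in dict(a=(272,300),b=(584,240),c=(312,512),e=(626,446)).items(): print('tgt',n,ray(d,*zf(*p),.02))
E
```

```text
N,F [ 0.3862396  -0.34221987  0.17      ] [ 0.46149462 -0.3288699   0.17      ] 0.07642996974951043 yaw 0.17556989487584065
spot [ 0.40060402 -0.45616467  0.02      ]
cross [ 0.39441812 -0.43008774  0.02      ]
ring [ 0.41003048 -0.48743968  0.02      ]
side spot [ 0.39947993 -0.4533505   0.02      ]
side cross [ 0.39286455 -0.42899494  0.02      ]
side ring [ 0.40822001 -0.48592049  0.02      ]
side N [ 0.38545197 -0.34359235  0.17      ]
side F [ 0.45821325 -0.33216797  0.17      ]
plate tl [ 0.51733674 -0.29237104  0.012     ]
plate bl [ 0.32185968 -0.32531311  0.012     ]
plate br [ 0.36455677 -0.5468452   0.012     ]
tgt a [ 0.43145586 -0.38412539  0.02      ]
tgt b [ 0.45450809 -0.51596984  0.02      ]
tgt c [ 0.34429576 -0.39890109  0.02      ]
tgt e [ 0.36910001 -0.53019537  0.02      ]
```

Run:
```python
from h import *
import pickle
d=pickle.load(open('top0.pkl','rb'));s=pickle.load(open('side0.pkl','rb'))
for y in(-.2,-.1,0,.1,.2,.3,.5):
  print(y,[(x,z,proj(s,(x,y,z)).round().tolist()) for x in(.35,.5) for z in (.2,.3,.4)])
from scipy.spatial.transform import Rotation as R
st=arm.state();q=st['tool_rot'];print(R.from_quat(q,scalar_first=True).as_matrix().round(3))
print('hi' , ray(d,245,275,.1), ray(d,165,222,.15),ray(d,110,240,.1))
```

```text
-0.2 [(0.35, 0.2, [162.0, 194.0]), (0.35, 0.3, [156.0, 131.0]), (0.35, 0.4, [149.0, 61.0]), (0.5, 0.2, [248.0, 181.0]), (0.5, 0.3, [247.0, 122.0]), (0.5, 0.4, [245.0, 58.0])]
-0.1 [(0.35, 0.2, [144.0, 178.0]), (0.35, 0.3, [138.0, 120.0]), (0.35, 0.4, [130.0, 56.0]), (0.5, 0.2, [225.0, 167.0]), (0.5, 0.3, [222.0, 113.0]), (0.5, 0.4, [219.0, 54.0])]
0 [(0.35, 0.2, [129.0, 164.0]), (0.35, 0.3, [122.0, 110.0]), (0.35, 0.4, [115.0, 51.0]), (0.5, 0.2, [205.0, 155.0]), (0.5, 0.3, [202.0, 105.0]), (0.5, 0.4, [198.0, 50.0])]
0.1 [(0.35, 0.2, [116.0, 153.0]), (0.35, 0.3, [110.0, 102.0]), (0.35, 0.4, [102.0, 48.0]), (0.5, 0.2, [188.0, 145.0]), (0.5, 0.3, [184.0, 97.0]), (0.5, 0.4, [180.0, 47.0])]
0.2 [(0.35, 0.2, [105.0, 143.0]), (0.35, 0.3, [99.0, 95.0]), (0.35, 0.4, [91.0, 44.0]), (0.5, 0.2, [173.0, 136.0]), (0.5, 0.3, [169.0, 91.0]), (0.5, 0.4, [165.0, 44.0])]
0.3 [(0.35, 0.2, [96.0, 134.0]), (0.35, 0.3, [89.0, 89.0]), (0.35, 0.4, [82.0, 42.0]), (0.5, 0.2, [160.0, 128.0]), (0.5, 0.3, [156.0, 86.0]), (0.5, 0.4, [151.0, 41.0])]
0.5 [(0.35, 0.2, [80.0, 119.0]), (0.35, 0.3, [73.0, 80.0]), (0.35, 0.4, [66.0, 37.0]), (0.5, 0.2, [138.0, 115.0]), (0.5, 0.3, [133.0, 77.0]), (0.5, 0.4, [129.0, 37.0])]
[[-0.001  0.41   0.912]
 [-0.002  0.912 -0.41 ]
 [-1.    -0.002  0.   ]]
hi [ 0.48971713 -0.21727415  0.1       ] [ 0.57427829 -0.09453905  0.15      ] [0.55269595 0.01305529 0.1       ]
```

```bash
cat >> h.py <<'E'
from scipy.spatial.transform import Rotation as Rot
def tool(dw,R=None):
    if R is None: R=Rot.from_quat(arm.state()['tool_rot'],scalar_first=True).as_matrix()
    return (R.T@np.array(dw)).round(3)
E
python3 - <<'E'
from h import *
P=[(.30,.555,.435),(.335,.515,.465),(.37,.475,.495),(.40,.43,.52),(.425,.38,.54),(.445,.325,.55),(.46,.27,.55),(.47,.21,.55),(.48,.15,.55),(.485,.09,.55),(.485,.03,.55),(.485,-.03,.55)]
for p in P: print(tool(np.array(p)-arm.state()['position']).tolist())
E
```

```text
[-0.031, -0.021, 0.046]
[-0.061, -0.043, 0.094]
[-0.091, -0.065, 0.143]
[-0.116, -0.094, 0.188]
[-0.136, -0.129, 0.232]
[-0.146, -0.171, 0.272]
[-0.146, -0.215, 0.309]
[-0.146, -0.266, 0.342]
[-0.146, -0.316, 0.376]
[-0.145, -0.369, 0.405]
[-0.145, -0.424, 0.43]
[-0.145, -0.478, 0.455]
```

>>> apply_moves([
  {"dx": -0.031,"dy": -0.021,"dz": 0.046,"grip": 0.6},
  {"dx": -0.061,"dy": -0.043,"dz": 0.094,"grip": 0.6},
  {"dx": -0.091,"dy": -0.065,"dz": 0.143,"grip": 0.6},
  {"dx": -0.116,"dy": -0.094,"dz": 0.188,"grip": 0.6},
  {"dx": -0.136,"dy": -0.129,"dz": 0.232,"grip": 0.6},
  {"dx": -0.146,"dy": -0.171,"dz": 0.272,"grip": 0.6},
  {"dx": -0.146,"dy": -0.215,"dz": 0.309,"grip": 0.6},
  {"dx": -0.146,"dy": -0.266,"dz": 0.342,"grip": 0.6},
  {"dx": -0.146,"dy": -0.316,"dz": 0.376,"grip": 0.6},
  {"dx": -0.145,"dy": -0.369,"dz": 0.405,"grip": 0.6},
  {"dx": -0.145,"dy": -0.424,"dz": 0.43,"grip": 0.6},
  {"dx": -0.145,"dy": -0.478,"dz": 0.455,"grip": 0.6},
])

```text
$.motion[0]: bad value
```

>>> apply_moves([
  {"dx": -0.031,"dy": -0.021,"dz": 0.046,"twist": 0,"grip": 0.6},
  {"dx": -0.061,"dy": -0.043,"dz": 0.094,"twist": 0,"grip": 0.6},
  {"dx": -0.091,"dy": -0.065,"dz": 0.143,"twist": 0,"grip": 0.6},
  {"dx": -0.116,"dy": -0.094,"dz": 0.188,"twist": 0,"grip": 0.6},
  {"dx": -0.136,"dy": -0.129,"dz": 0.232,"twist": 0,"grip": 0.6},
  {"dx": -0.146,"dy": -0.171,"dz": 0.272,"twist": 0,"grip": 0.6},
  {"dx": -0.146,"dy": -0.215,"dz": 0.309,"twist": 0,"grip": 0.6},
  {"dx": -0.146,"dy": -0.266,"dz": 0.342,"twist": 0,"grip": 0.6},
  {"dx": -0.146,"dy": -0.316,"dz": 0.376,"twist": 0,"grip": 0.6},
  {"dx": -0.145,"dy": -0.369,"dz": 0.405,"twist": 0,"grip": 0.6},
  {"dx": -0.145,"dy": -0.424,"dz": 0.43,"twist": 0,"grip": 0.6},
  {"dx": -0.145,"dy": -0.478,"dz": 0.455,"twist": 0,"grip": 0.6},
])

```text
time_s: 1.6
position: [0.4851, -0.0318, 0.5495]
tool_rot: [0.691, 0.148, 0.692, -0.148]
ft_force: [0.2, -0.5, 0.4]
finger_gap: 0.0554
```

Run:
```python
from h import *
P=[(.46,-.09,.55),(.44,-.145,.54),(.425,-.2,.52),(.41,-.25,.49),(.395,-.30,.45),(.386,-.3425,.41),(.386,-.3425,.39)]
print(arm.state()['joint_positions'].round(2))
for p in P: print(tool(np.array(p)-[.4855,-.0315,.5495]).tolist())
```

```text
[-0.13  0.24  0.2   1.63 -0.05  1.28  1.22]
[-0.0, -0.064, 0.001]
[0.01, -0.122, 0.005]
[0.03, -0.178, 0.014]
[0.06, -0.23, 0.021]
[0.1, -0.282, 0.028]
[0.14, -0.324, 0.037]
[0.16, -0.324, 0.037]
```

>>> apply_moves([
  {"dx": 0,"dy": -0.061,"dz": 0.001,"twist": 0,"grip": 0.6},
  {"dx": 0.01,"dy": -0.12,"dz": 0.005,"twist": 0,"grip": 0.6},
  {"dx": 0.03,"dy": -0.178,"dz": 0.014,"twist": 0,"grip": 0.6},
  {"dx": 0.06,"dy": -0.23,"dz": 0.021,"twist": 0,"grip": 0.6},
  {"dx": 0.09,"dy": -0.28,"dz": 0.028,"twist": 0,"grip": 0.6},
  {"dx": 0.13,"dy": -0.324,"dz": 0.037,"twist": 0,"grip": 0.6},
  {"dx": 0.16,"dy": -0.324,"dz": 0.037,"twist": 0,"grip": 0.6},
  {"dx": 0.16,"dy": -0.324,"dz": 0.037,"twist": 0,"grip": 0.6},
])

```text
time_s: 2.6
position: [0.3857, -0.3401, 0.3875]
tool_rot: [0.689, 0.15, 0.693, -0.148]
ft_force: [-0.3, 0.2, 0.6]
finger_gap: 0.0559
```

Run:
```python
from h import *
snap('side','side1.png')
d=snap('top','top1.png')
s=arm.state();print(s['position'],s['joint_positions'].round(2))
```

```text
[ 0.38682413 -0.34020587  0.39034582] [ 0.45  0.44  0.34  1.84 -0.18  0.9   2.02]
```

View pics/side1.png

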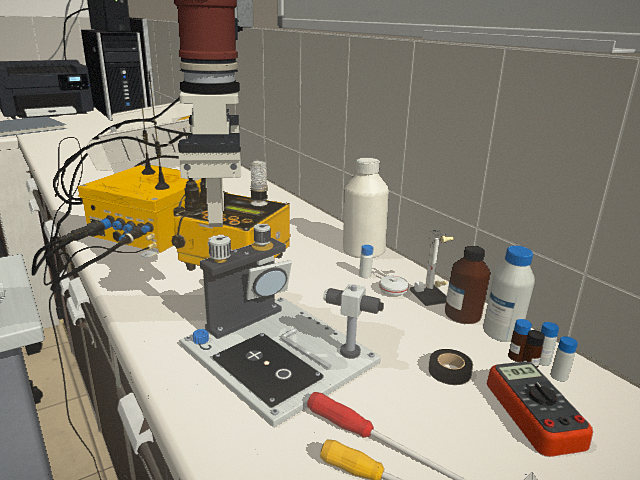

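View pics/top1.png

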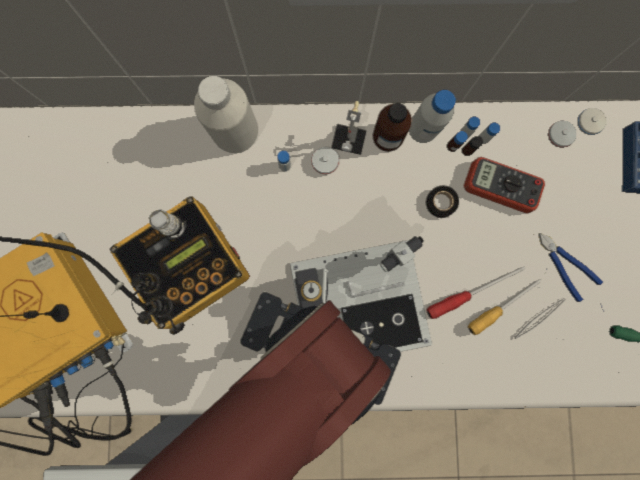

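The hand stands over the near knob, and the spot (266, 362 in the side view) and both marks stay visible. Next I descend and grip.

>>> apply_moves([
  {"dx": 0.02,"dy": -0.002,"dz": 0.001,"twist": 0,"grip": 0.6},
  {"dx": 0.045,"dy": -0.002,"dz": 0.001,"twist": 0,"grip": 0.6},
  {"dx": 0.06,"dy": -0.002,"dz": 0.001,"twist": 0,"grip": 0.6},
  {"dx": 0.06,"dy": -0.002,"dz": 0.001,"twist": 0,"grip": 0.6},
], newtons=25)

```text
time_s: 3.2
position: [0.3868, -0.3424, 0.3299]
tool_rot: [0.691, 0.148, 0.692, -0.148]
ft_force: [0.8, -0.7, -0.3]
finger_gap: 0.0557
```

Run:
```python
from h import *
d=snap('side','s.png');im=d['color'][:,:,::-1]
cv2.imwrite('pics/side2z.png',cv2.resize(im[140:400,150:350],None,fx=2.3,fy=2.3,interpolation=cv2.INTER_CUBIC))
s=arm.state();print(s['position'],s['ft_force'],s['finger_gap'])
```

```text
[ 0.38683066 -0.34269229  0.33047043] [0.05687944 0.24727192 0.42275616] 0.05576019684784309
```

View pics/side2z.png

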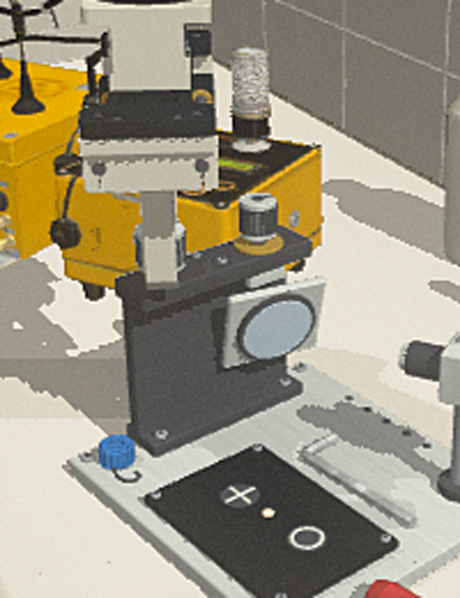

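>>> apply_moves([
  {"dx": 0,"dy": 0,"dz": 0,"twist": 0,"grip": 0.2},
  {"dx": 0,"dy": 0,"dz": 0,"twist": 0,"grip": 0.2},
  {"dx": 0,"dy": 0,"dz": 0,"twist": 0,"grip": 0.2},
  {"dx": 0,"dy": 0,"dz": 0,"twist": 0,"grip": 0.2},
  {"dx": 0,"dy": 0,"dz": 0,"twist": 1,"grip": 0.2},
  {"dx": 0,"dy": 0,"dz": 0,"twist": 2,"grip": 0.2},
  {"dx": 0,"dy": 0,"dz": 0,"twist": 3,"grip": 0.2},
  {"dx": 0,"dy": 0,"dz": 0,"twist": 4,"grip": 0.2},
  {"dx": 0,"dy": 0,"dz": 0,"twist": 5,"grip": 0.2},
  {"dx": 0,"dy": 0,"dz": 0,"twist": 6,"grip": 0.2},
  {"dx": 0,"dy": 0,"dz": 0,"twist": 7,"grip": 0.2},
  {"dx": 0,"dy": 0,"dz": 0,"twist": 7,"grip": 0.2},
], newtons=25)

```text
time_s: 4.75
position: [0.3861, -0.343, 0.3302]
tool_rot: [0.541, 0.455, 0.541, -0.456]
ft_force: [-2.1, -0.1, 5.1]
finger_gap: 0.0304
```

```bash
cat >> h.py <<'E'
def meas(d,ref_cross,ref_ring):
    """spot centroid: brightest compact warm blob inside plate, marks by ref"""
    return None
E
python3 - <<'E'
from h import *
d=snap('side','s3.png');im=d['color'][:,:,::-1]
cv2.imwrite('pics/side3z.png',cv2.resize(im[140:400,150:350],None,fx=2.3,fy=2.3,interpolation=cv2.INTER_CUBIC))
d=snap('top','t3.png');im=d['color'][:,:,::-1]
cv2.imwrite('pics/top3z.png',cv2.resize(im[240:375,280:440],None,fx=4.4,fy=4.4,interpolation=cv2.INTER_CUBIC))
s=arm.state();print(s['position'],s['tool_rot'],s['ft_force'],s['torque'],s['finger_gap'],s['joint_positions'].round(2))
E
```

```text
[ 0.38607979 -0.34300183  0.33020993] [ 0.54115213  0.45505971  0.54102113 -0.45538025] [-1.62088458  0.79072045  5.26481052] [ 0.11991911  0.4482393  -0.04476717] 0.030506072364006775 [ 0.29  0.56  0.59  1.91 -0.43  0.8   1.3 ]
```

View pics/side3z.png

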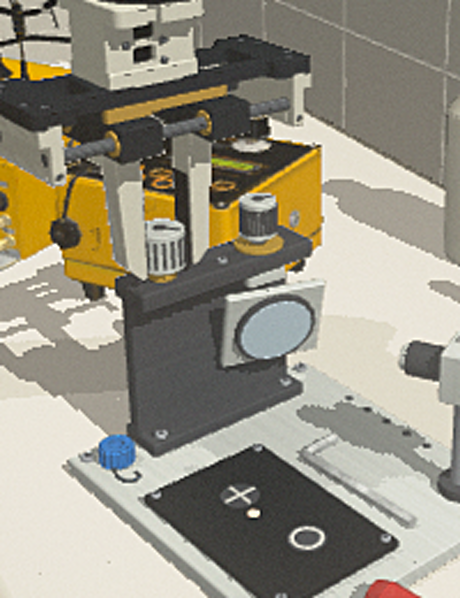

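View pics/top3z.png

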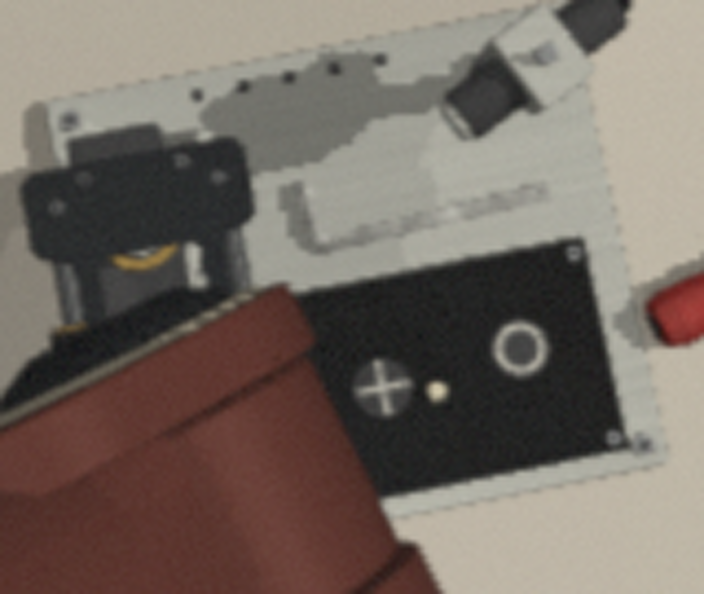

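The spot has moved to zoom pixel (437, 391), and the knob turns as expected. I'll write a proper centroid measurement for both views.

```bash
cat >> h.py <<'E'
import pickle
A={n:pickle.load(open(n+'0.pkl','rb')) for n in('top','side')}
F=np.array([.4600,-.3305])
C0={'top':(366.8,327.7),'side':(254.0,355.0)}
def cen(w,u0,v0):
    v,u=np.mgrid[:w.shape[0],:w.shape[1]];return np.array([(w*u).sum()/w.sum()+u0,(w*v).sum()/w.sum()+v0])
def cross(n):
    c=A[n]['color'].astype(float).mean(2);x,y=map(int,np.round(C0[n]));r=8 if n=='top' else 9
    w=c[y-r:y+r+1,x-r:x+r+1];w=np.clip(w-75,0,None);return cen(w,x-r,y-r)
def spotpx(d,n):
    c=d['color'].astype(float); p=np.array([366.8,327.7]) if n=='top' else np.array([254.,355])
    x,y=map(int,np.round(p+([8,-3] if n=='top' else [6,4])));r=24
    k=c[y-r:y+r+1,x-r:x+r+1]
    w=np.clip(k[...,0]-150,0,None)*(k[...,0]-k[...,2]>14)
    if w.sum()==0:return None
    # keep the peak's neighbourhood
    b=cv2.GaussianBlur(w,(0,0),1.5);j=np.unravel_index(b.argmax(),b.shape)
    vv,uu=np.mgrid[:w.shape[0],:w.shape[1]];w=w*(np.hypot(uu-j[1],vv-j[0])<5)
    return cen(w,x-r,y-r)
def report(d,n):
    s=spotpx(d,n);c=cross(n)
    if s is None: print(n,'none');return
    S=ray(d,*s,.02)[:2];C=ray(d,*c,.02)[:2]
    def pol(P):v=P-F;return np.hypot(*v),np.arctan2(v[1],v[0])
    (a,b),(e,f)=pol(S),pol(C)
    print(n,'spot px',s.round(2),'S',S.round(4),'C',C.round(4),'r',round(a*1e3,2),'th',round(b,4),'need dr mm',round((e-a)*1e3,2),'dth',round(f-b,4),'arc mm',round((f-b)*a*1e3,2))
E
python3 - <<'E'
from h import *
for n in A: report(A[n],n)
for n,f in(('top','t3'),('side','s3')):
    d=dict(A[n]);d['color']=cv2.imread(f'pics/{f}.png')[:,:,::-1];report(d,n)
E
```

```text
top spot px [380.99 324.17] S [ 0.4006 -0.4562] C [ 0.3948 -0.4296] r 139.03 th -2.0124 need dr mm -20.37 dth -0.1406 arc mm -19.55
side spot px [266.17 362.5 ] S [ 0.3997 -0.4527] C [ 0.3931 -0.4279] r 136.31 th -2.029 need dr mm -18.14 dth -0.1441 arc mm -19.64
top spot px [378.93 328.2 ] S [ 0.3933 -0.4522] C [ 0.3948 -0.4296] r 138.75 th -2.0719 need dr mm -20.09 dth -0.0811 arc mm -11.26
side spot px [259.9 362.8] S [ 0.3919 -0.4489] C [ 0.3931 -0.4279] r 136.59 th -2.0926 need dr mm -18.41 dth -0.0805 arc mm -10.99
```

>>> apply_moves([
  {"dx": 0,"dy": 0,"dz": 0,"twist": 1,"grip": 0.2},
  {"dx": 0,"dy": 0,"dz": 0,"twist": 2,"grip": 0.2},
  {"dx": 0,"dy": 0,"dz": 0,"twist": 3,"grip": 0.2},
  {"dx": 0,"dy": 0,"dz": 0,"twist": 4,"grip": 0.2},
  {"dx": 0,"dy": 0,"dz": 0,"twist": 5,"grip": 0.2},
  {"dx": 0,"dy": 0,"dz": 0,"twist": 6,"grip": 0.2},
  {"dx": 0,"dy": 0,"dz": 0,"twist": 7,"grip": 0.2},
  {"dx": 0,"dy": 0,"dz": 0,"twist": 8,"grip": 0.2},
  {"dx": 0,"dy": 0,"dz": 0,"twist": 9,"grip": 0.2},
  {"dx": 0,"dy": 0,"dz": 0,"twist": 9,"grip": 0.2},
], newtons=25)

```text
time_s: 6.1
position: [0.3853, -0.3428, 0.3302]
tool_rot: [-0.169, -0.686, -0.17, 0.687]
ft_force: [-3.1, 2.5, 7.8]
finger_gap: 0.0308
```

```bash
cat >> h.py <<'E'
def look(k):
    for n in('top','side'):
        d=snap(n,f'{n}{k}.png');report(d,n)
    t=cv2.imread(f'pics/top{k}.png')[285:375,330:440];s=cv2.imread(f'pics/side{k}.png')[325:415,200:310]
    cv2.imwrite(f'pics/z{k}.png',np.vstack([cv2.resize(i,None,fx=3.3,fy=3.3,interpolation=cv2.INTER_CUBIC) for i in(t,s)]))
    s=arm.state();print(s['time_s'],s['position'].round(4),s['ft_force'].round(1),s['torque'].round(2),round(s['finger_gap'],4),s['joint_positions'].round(2))
E
python3 -c "
from h import *
print(cross('top'),cross('side'));look(4)"
```

```text
[366.61975413 327.61523244] [253.92573198 354.74358108]
top spot px [366. 328.] S [ 0.3941 -0.4285] C [ 0.3948 -0.4296] r 118.07 th -2.1632 need dr mm 0.59 dth 0.0102 arc mm 1.2
side spot px [251.64 362.83] S [ 0.3821 -0.4431] C [ 0.3931 -0.4279] r 136.95 th -2.1763 need dr mm -18.77 dth 0.0032 arc mm 0.44
6.2 [ 0.3852 -0.3428  0.3302] [-3.6  2.6  8.1] [ 0.39  0.91 -0.05] 0.0304 [ 0.1   0.68  0.96  1.92 -0.7   0.92  0.32]
```

View pics/z4.png

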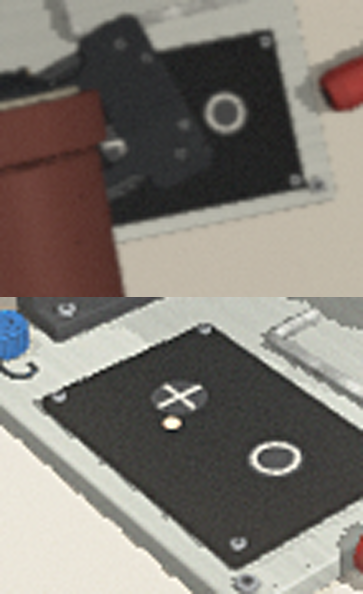

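The side view shows the spot at (252, 363), directly along the radial line from the cross, with about 0.4 mm of arc overshoot. The top view is blocked by the arm. I'll release and lift.

>>> apply_moves([
  {"dx": 0,"dy": 0,"dz": 0,"twist": 0,"grip": 0.55},
  {"dx": 0,"dy": 0,"dz": 0,"twist": 0,"grip": 0.55},
  {"dx": 0,"dy": 0,"dz": 0,"twist": 0,"grip": 0.55},
  {"dx": -0.03,"dy": 0,"dz": 0,"twist": 0,"grip": 0.55},
  {"dx": -0.06,"dy": 0,"dz": 0,"twist": -1.2,"grip": 0.55},
  {"dx": -0.06,"dy": 0,"dz": 0,"twist": -2.4,"grip": 0.55},
  {"dx": -0.06,"dy": 0,"dz": 0,"twist": -3.6,"grip": 0.55},
  {"dx": -0.06,"dy": 0,"dz": 0,"twist": -4.8,"grip": 0.55},
  {"dx": -0.06,"dy": 0,"dz": 0,"twist": -6,"grip": 0.55},
  {"dx": -0.06,"dy": 0,"dz": 0,"twist": -7.2,"grip": 0.55},
  {"dx": -0.06,"dy": 0,"dz": 0,"twist": -8,"grip": 0.55},
  {"dx": -0.06,"dy": 0,"dz": 0,"twist": -8,"grip": 0.55},
])

```text
time_s: 7.7
position: [0.3863, -0.3428, 0.3898]
tool_rot: [0.507, 0.493, 0.507, -0.492]
ft_force: [0.2, -0.2, 0.5]
finger_gap: 0.0511
```

```bash
python3 -c "
from h import *
look(5);p=arm.state()['position'];print(tool(np.array([.4606,-.3303,.39])-p))"
```

```text
top spot px [375.77 334.04] S [ 0.3829 -0.4461] C [ 0.3948 -0.4296] r 138.93 th -2.1592 need dr mm -20.27 dth 0.0062 arc mm 0.86
side spot px [251.65 362.84] S [ 0.3821 -0.4431] C [ 0.3931 -0.4279] r 136.96 th -2.1761 need dr mm -18.79 dth 0.0031 arc mm 0.42
7.8 [ 0.3864 -0.3428  0.3897] [-0.4  0.1  1.1] [-0.09  0.08 -0.01] 0.0511 [ 0.21  0.5   0.71  1.84 -0.4   0.94  1.13]
[-0.     0.075 -0.01 ]
```

View pics/top5.png

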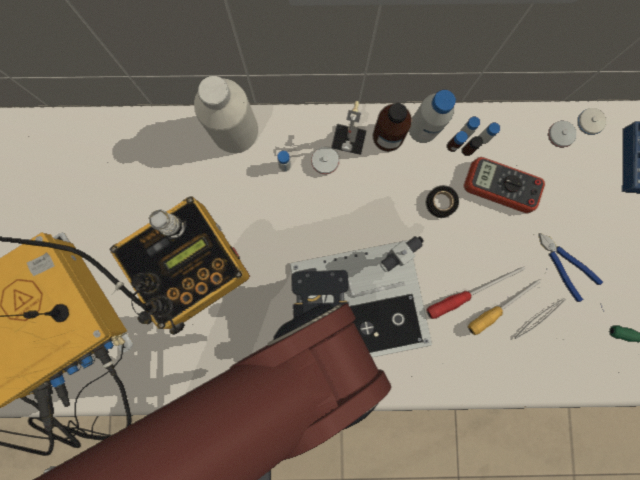

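>>> apply_moves([
  {"dx": 0,"dy": 0.037,"dz": -0.005,"twist": -1.2,"grip": 0.55},
  {"dx": 0,"dy": 0.075,"dz": -0.01,"twist": -2.4,"grip": 0.55},
  {"dx": 0,"dy": 0.075,"dz": -0.01,"twist": -3.6,"grip": 0.55},
  {"dx": 0,"dy": 0.075,"dz": -0.01,"twist": -4.8,"grip": 0.55},
  {"dx": 0,"dy": 0.075,"dz": -0.01,"twist": -6,"grip": 0.55},
  {"dx": 0,"dy": 0.075,"dz": -0.01,"twist": -7.2,"grip": 0.55},
  {"dx": 0,"dy": 0.075,"dz": -0.01,"twist": -8,"grip": 0.55},
  {"dx": 0.0,"dy": 0.075,"dz": -0.01,"twist": -8,"grip": 0.55},
])

```text
time_s: 8.8
position: [0.461, -0.3305, 0.3896]
tool_rot: [0.691, 0.149, 0.691, -0.149]
ft_force: [0.5, -0.2, -0.4]
finger_gap: 0.051
```

```bash
python3 -c "
from h import *
look(6);p=arm.state()['position'];print(tool(np.array([.4606,-.3303,.33])-p))
im=cv2.imread('pics/side6.png');cv2.imwrite('pics/side6z.png',cv2.resize(im[140:400,150:350],None,fx=2.3,fy=2.3))"
```

```text
top spot px [375.91 334.07] S [ 0.3828 -0.4463] C [ 0.3948 -0.4296] r 139.17 th -2.1585 need dr mm -20.51 dth 0.0055 arc mm 0.76
side spot px [251.63 362.84] S [ 0.382  -0.4431] C [ 0.3931 -0.4279] r 136.96 th -2.1764 need dr mm -18.79 dth 0.0033 arc mm 0.45
8.9 [ 0.4611 -0.3304  0.3896] [ 0.4 -0.6 -0.8] [-0.   -0.07 -0.01] 0.0509 [ 0.34  0.52  0.38  1.7  -0.22  0.96  1.95]
[ 0.06 -0.   -0.  ]
```

View pics/side6z.png

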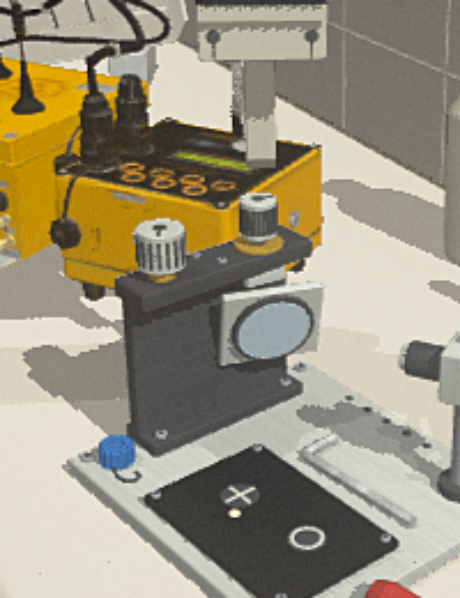

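View pics/top6.png

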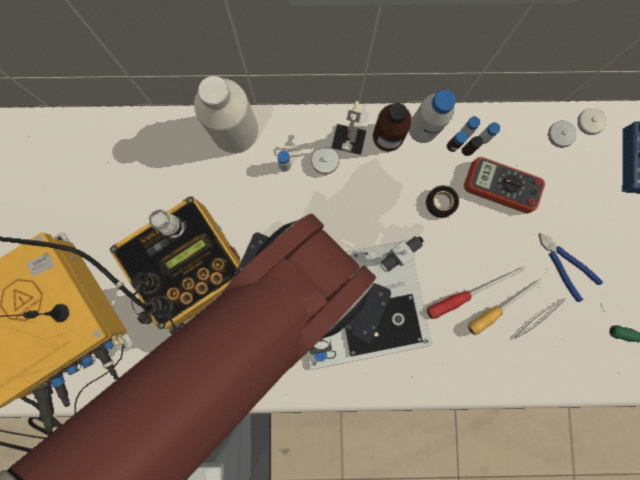

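>>> apply_moves([
  {"dx": 0.02,"dy": 0,"dz": 0,"twist": 0,"grip": 0.55},
  {"dx": 0.045,"dy": 0,"dz": 0,"twist": 0,"grip": 0.55},
  {"dx": 0.06,"dy": 0,"dz": 0,"twist": 0,"grip": 0.55},
  {"dx": 0.06,"dy": 0,"dz": 0,"twist": 0,"grip": 0.15},
  {"dx": 0.06,"dy": 0,"dz": 0,"twist": 0,"grip": 0.15},
  {"dx": 0.06,"dy": 0,"dz": 0,"twist": 0,"grip": 0.15},
  {"dx": 0.06,"dy": 0,"dz": 0,"twist": 0,"grip": 0.15},
  {"dx": 0.06,"dy": 0,"dz": 0,"twist": 1,"grip": 0.15},
  {"dx": 0.06,"dy": 0,"dz": 0,"twist": 2,"grip": 0.15},
  {"dx": 0.06,"dy": 0,"dz": 0,"twist": 3,"grip": 0.15},
  {"dx": 0.06,"dy": 0,"dz": 0,"twist": 4,"grip": 0.15},
  {"dx": 0.06,"dy": 0,"dz": 0,"twist": 4,"grip": 0.15},
], newtons=25)

```text
time_s: 10.4
position: [0.4615, -0.3301, 0.3306]
tool_rot: [0.624, 0.333, 0.624, -0.332]
ft_force: [-0.1, 2.5, 4.8]
finger_gap: 0.0245
```

```bash
python3 -c "
from h import *
look(7)
im=cv2.imread('pics/side7.png');cv2.imwrite('pics/side7z.png',cv2.resize(im[140:400,150:350],None,fx=2.3,fy=2.3))"
```

```text
top spot px [373.57 332.31] S [ 0.3861 -0.4421] C [ 0.3948 -0.4296] r 133.88 th -2.1558 need dr mm -15.23 dth 0.0027 arc mm 0.37
side spot px [252.09 360.73] S [ 0.3847 -0.4391] C [ 0.3931 -0.4279] r 132.16 th -2.1771 need dr mm -13.99 dth 0.004 arc mm 0.53
10.5 [ 0.4614 -0.3301  0.3306] [0.3 2.7 5.6] [ 0.61 -0.04 -0.01] 0.0246 [ 0.26  0.62  0.51  1.77 -0.38  0.85  1.54]
```

View pics/side7z.png

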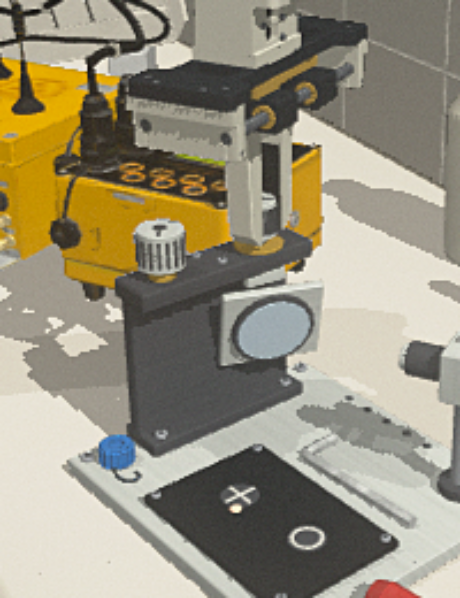

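>>> apply_moves([
  {"dx": 0,"dy": 0,"dz": 0,"twist": 1,"grip": 0.15},
  {"dx": 0,"dy": 0,"dz": 0,"twist": 2,"grip": 0.15},
  {"dx": 0,"dy": 0,"dz": 0,"twist": 3,"grip": 0.15},
  {"dx": 0,"dy": 0,"dz": 0,"twist": 4,"grip": 0.15},
  {"dx": 0,"dy": 0,"dz": 0,"twist": 5,"grip": 0.15},
  {"dx": 0,"dy": 0,"dz": 0,"twist": 6,"grip": 0.15},
  {"dx": 0,"dy": 0,"dz": 0,"twist": 7,"grip": 0.15},
  {"dx": 0,"dy": 0,"dz": 0,"twist": 8,"grip": 0.15},
  {"dx": 0,"dy": 0,"dz": 0,"twist": 9,"grip": 0.15},
  {"dx": 0,"dy": 0,"dz": 0,"twist": 10,"grip": 0.15},
  {"dx": 0,"dy": 0,"dz": 0,"twist": 10,"grip": 0.15},
  {"dx": 0,"dy": 0,"dz": 0,"twist": 10,"grip": 0.15},
], newtons=25)

```text
time_s: 12.0
position: [0.4597, -0.3304, 0.3306]
tool_rot: [-0.263, -0.655, -0.265, 0.656]
ft_force: [-3.5, 4.0, 9.7]
finger_gap: 0.0245
```

```bash
python3 -c "
from h import *
look(8)"
```

```text
top spot px [368.2  328.69] S [ 0.3928 -0.4325] C [ 0.3948 -0.4296] r 122.14 th -2.1538 need dr mm -3.48 dth 0.0008 arc mm 0.1
side spot px [253.16 355.51] S [ 0.3913 -0.429 ] C [ 0.3931 -0.4279] r 120.04 th -2.1799 need dr mm -1.86 dth 0.0068 arc mm 0.82
12.1 [ 0.4598 -0.3304  0.3306] [-3.4  3.8  8. ] [ 0.82  0.71 -0.02] 0.0242 [ 0.06  0.73  0.9   1.78 -0.68  0.98  0.43]
```

View pics/z8.png

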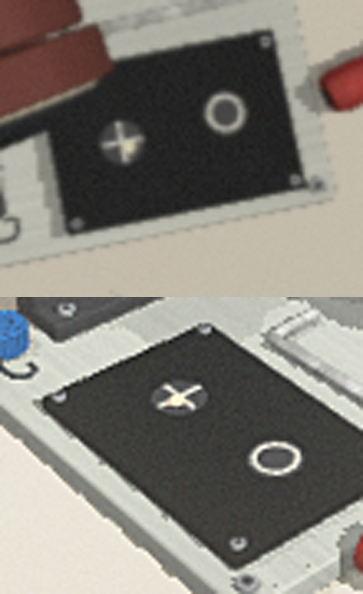

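The spot now lies on the cross, close to its centre: top zoom (131, 146) against (123, 142) for the cross. I'll sharpen the measurement with a warm-colour weight for the spot and a check on the cross centre.

```bash
cat >> h.py <<'E'
def cross2(n):
    # centre of the dark-grey inlay disc + light lines (brighter than the black plate): ellipse centroid
    c=cv2.GaussianBlur(A[n]['color'].astype(np.float32).mean(2),(0,0),.7);x,y=map(int,np.round(C0[n]));r=11
    k=c[y-r:y+r+1,x-r:x+r+1];m=(k>46).astype(np.uint8)
    q,l,st,ce=cv2.connectedComponentsWithStats(m);i=l[r,r] or 1+np.argmax(st[1:,4]);return ce[i]+[x-r,y-r],st[i]
def warm(d,n,ref=None):
    c=d['color'].astype(float);x,y=map(int,np.round(C0[n]));r=12
    k=c[y-r:y+r+1,x-r:x+r+1];w=np.clip(k[...,0]-k[...,2]-18,0,None)
    b=cv2.GaussianBlur(w,(0,0),1.5);j=np.unravel_index(b.argmax(),b.shape)
    vv,uu=np.mgrid[:w.shape[0],:w.shape[1]];w=w*(np.hypot(uu-j[1],vv-j[0])<5);return cen(w,x-r,y-r)
def rep2(k):
    for n in('top','side'):
        d=dict(A[n]);d['color']=cv2.imread(f'pics/{n}{k}.png')[:,:,::-1]
        c,_=cross2(n);s=warm(d,n);S=ray(d,*s,.02)[:2];C=ray(d,*c,.02)[:2]
        e=(C-F)/np.linalg.norm(C-F);v=(C-S)*1e3;print(n,'cross',c.round(2),'spot',s.round(2),'need radial %.2f arc(ccw) %.2f'%(v@e,v@[-e[1],e[0]]))
E
python3 -c "
from h import *
for n in A: print(n,cross(n),cross2(n)); c=A[n]['color'].astype(int).mean(2);x,y=map(int,np.round(C0[n]));print(c[y-9:y+10,x-11:x+12].astype(int))
rep2(8)
n='top';im=cv2.imread('pics/top8.png').astype(int);print((im[...,2]-im[...,0])[320:337,358:378])
im=cv2.imread('pics/side8.png').astype(int);print((im[...,2]-im[...,0])[346:364,242:266])
"
```

```text
top [366.61975413 327.61523244] (array([366.5472973 , 327.61486486]), array([  4,   4,  14,  14, 148], dtype=int32))
[[ 33  28  32  32  29  28  30  31  27  23  29  32  29  32  30  30  25  30
   30  32  32  28  30]
 [ 35  34  31  29  29  31  28  33  30  33  35  36  36  33  29  28  28  30
   32  33  31  29  26]
 [ 34  27  39  26  31  31  32  37  41  62  58  49  38  36  33  30  33  32
   32  32  32  33  26]
 [ 33  29  28  31  35  31  42  48  69 122 109  74  60  54  45  34  30  31
   31  33  31  31  32]
 [ 35  31  32  32  38  36  53  59  71 121 120  85  64  62  57  48  39  24
   32  29  29  28  42]
 [ 30  34  32  36  34  44  56  62  67 106 112  86  65  61  63  62  49  36
   31  31  33  28  47]
 [ 29  35  29  27  35  55  59  62  68 102 127  99  70  64  67  69  62  43
   28  31  29  28  42]
 [ 33  33  31  30  44  59  59  61  65  95 138 111  87  93 106 109 101  71
   40  30  30  27  33]
 [ 30  33  32  38  50  65  74  77  93 115 147 147 145 147 146 130 110  77
   39  26  29  32  33]
 [ 31  32  28  40  67  96 122 142 148 151 157 146 122 104  98  88  77  56
   36  28  33  33  29]
 [ 25  32  29
[... 5152 characters left out ...]
 2   3   1  -2   5  14  14  21  83  59  40  54  29   9  19  11  -1
   -4  -2   1   2   1  -2]
 [ -1   3   1   1   1   5  12   3  -3 -11  -7  15  -9   0  -2  11  13   2
   -2  -1   1   2   2   1]
 [ -1  -1   6  -1   2   5   0   1  -5   1  -1  -5   0  -3  -2  -4   2  -2
    5   3   4   0   3   6]
 [  3   6   4   2   6   5   1   3   4   4  -4   1  -3  -2   2   2   5   2
    2   0   5   4   3   3]
 [  8   6   1   6   7   4   0   5   4   4   2   5   2   0   1   3   1   6
   -1   0  -3   4   4   3]
 [  7   2   4   4   3   8   3   2   1   4   2   2  -1   2   1   2   0   3
    0   6   7   3   0   6]
 [  2   1   3   1   1   2  -2   5   3   4   5   3   4   5   2  -2   4   1
    2  -4   8   2   3  -2]]
```

Both views agree on scale, but the spot is offset between them along the side camera's line of sight. That fits a spot drawn about 1.5 mm above the marks. With that correction the two views agree that about 3.4 mm radially remains, so about 2.8 units.

>>> apply_moves([
  {"dx": 0,"dy": 0,"dz": 0,"twist": 1,"grip": 0.15},
  {"dx": 0,"dy": 0,"dz": 0,"twist": 2,"grip": 0.15},
  {"dx": 0,"dy": 0,"dz": 0,"twist": 2.8,"grip": 0.15},
  {"dx": 0,"dy": 0,"dz": 0,"twist": 2.8,"grip": 0.15},
  {"dx": 0,"dy": 0,"dz": 0,"twist": 2.8,"grip": 0.15},
  {"dx": 0,"dy": 0,"dz": 0,"twist": 2.8,"grip": 0.55},
  {"dx": 0,"dy": 0,"dz": 0,"twist": 2.8,"grip": 0.55},
  {"dx": 0,"dy": 0,"dz": 0,"twist": 2.8,"grip": 0.55},
  {"dx": -0.03,"dy": 0,"dz": 0,"twist": 2.8,"grip": 0.55},
  {"dx": -0.07,"dy": 0,"dz": 0,"twist": 2.8,"grip": 0.55},
  {"dx": -0.12,"dy": 0,"dz": 0,"twist": 2.8,"grip": 0.55},
  {"dx": -0.12,"dy": 0,"dz": 0,"twist": 2.8,"grip": 0.55},
], newtons=25)

```text
time_s: 13.6
position: [0.4608, -0.3319, 0.4536]
tool_rot: [0.134, 0.696, 0.129, -0.693]
ft_force: [-0.1, -0.1, 0.1]
finger_gap: 0.0513
```

```bash
cat >> h.py <<'E'
def rep3(k,zs=.0215):
    for n in('top','side'):
        d=dict(A[n]);d['color']=cv2.imread(f'pics/{n}{k}.png')[:,:,::-1]
        c=cross(n) if n=='side' else np.array([366.5,327.65])
        for s in(spotpx(d,n),warm(d,n)):
            if s is None: continue
            S=ray(d,*s,zs)[:2];C=ray(d,*c,.02)[:2]
            e=(C-F)/np.linalg.norm(C-F);v=(C-S)*1e3;print(n,'spot',s.round(2),'need radial %.2f arc(ccw) %.2f'%(v@e,v@[-e[1],e[0]]))
E
python3 -c "
from h import *
look(9);rep3(0);rep3(5);rep3(8);rep3(9)"
```

```text
top spot px [367.15 328.08] S [ 0.3939 -0.4305] C [ 0.3948 -0.4296] r 119.92 th -2.1547 need dr mm -1.26 dth 0.0017 arc mm 0.2
side spot px [253.22 354.73] S [ 0.3922 -0.4273] C [ 0.3931 -0.4279] r 118.21 th -2.1816 need dr mm -0.03 dth 0.0085 arc mm 1.01
13.7 [ 0.461  -0.3303  0.4495] [ 0.2  0.6 -0.7] [-0.02  0.16  0.05] 0.0512 [-0.04  0.66  1.12  1.62 -0.62  1.26 -0.01]
top spot [380.99 324.17] need radial -18.93 arc(ccw) -19.63
top spot [379. 324.] need radial -15.68 arc(ccw) -17.93
side spot [266.17 362.5 ] need radial -18.72 arc(ccw) -19.85
side spot [265.19 362.71] need radial -19.27 arc(ccw) -18.55
top spot [375.77 334.04] need radial -20.22 arc(ccw) 0.68
top spot [356.73 338.25] need radial 5.14 arc(ccw) 25.84
side spot [251.65 362.84] need radial -20.77 arc(ccw) 0.08
side spot [251.59 362.76] need radial -20.61 arc(ccw) 0.19
top spot [368.2  328.69] need radial -3.46 arc(ccw) -0.05
top spot [368.48 329.04] need radial -4.21 arc(ccw) 0.21
side spot [253.16 355.51] need radial -3.91 arc(ccw) 0.47
side spot [252.83 356.01] need radial -5.10 arc(ccw) 0.77
top spot [367.15 328.08] need radial -1.24 arc(ccw) 0.05
top spot [356.51 316.96] need radial 25.86 arc(ccw) -6.52
side spot [253.22 354.73] need radial -2.08 arc(ccw) 0.66
side spot [253.58 354.84] need radial -2.30 arc(ccw) 0.11
```

View pics/z9.png

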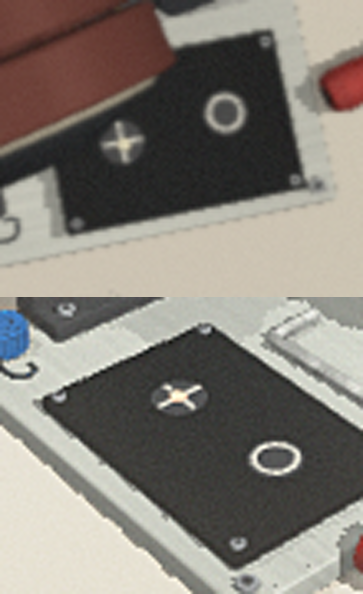

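```bash
python3 -c "
from h import *
for n,(x0,x1,y0,y1) in dict(top=(360,375,320,336),side=(245,264,348,362)).items():
  c=cv2.imread(f'pics/{n}9.png')[:,:,::-1].astype(int);a=A[n]['color'].astype(int)
  print(n,x0,y0);print(c.mean(2).astype(int)[y0:y1,x0:x1]);print((c-a).mean(2).astype(int)[y0:y1,x0:x1])
  print((c[...,0]-c[...,2])[y0:y1,x0:x1])
"
```

```text
top 360 320
[[ 48  44  42  40  32  37  39  40  40  41  38  35  38  36  35]
 [ 40  42  41  34  44  70  69  58  51  45  41  39  39  34  38]
 [ 43  38  36  44  76 143 130  85  71  65  54  43  39  39  37]
 [ 35  35  40  54  81 145 139 101  75  75  69  60  46  38  38]
 [ 37  39  49  65  81 125 135 105  80  73  77  72  54  41  38]
 [ 39  50  64  72  79 120 146 118  82  77  82  80  70  52  37]
 [ 46  63  70  74  78 109 158 140 104 111 128 130 122  84  46]
 [ 58  76  84  92 108 127 175 189 184 179 177 152 131  90  48]
 [ 79 116 143 168 174 171 190 201 198 162 125 103  93  69  44]
 [ 68 115 135 131 123 137 180 198 194 141  89  78  75  54  40]
 [ 53  83  90  86  81  89 137 167 149 103  78  74  69  52  42]
 [ 40  61  72  73  73  77 111 163 135  88  75  72  59  44  39]
 [ 43  49  62  71  74  74  97 162 140  91  74  66  46  42  37]
 [ 38  40  45  61  69  73  84 140 137  98  68  46  39  36  39]
 [ 35  35  40  47  53  55  61  83  87  63  43  42  36  39  41]
 [ 34  37  40  34  39  44  42  46  44  41  38  34  37  37  38]]
[[ 19  13  14   6   2   4   4   3   4   8   9   7   9   6   3]
 [  8  11   8  -
[... 4416 characters left out ...]
  25  52  43  22  10  17  14   4  -4   2   7
    2]
 [  2   0  -3  -1  -2  -1  39  29  43  35  41  43   1  -3  -2  -4  -4   0
    0]
 [  0  -4   5   1   2   2  47  38  40  46  51  70  -8  -3   1  -4  -1  -1
    5]
 [  0   0  -2  -2   5  12  20  68  72  61  42  10   5  -2  -4   2   3  -1
    1]
 [  4   0   3  13  20  15  -2 -13 -10 -12  -3  14  16  12   2  -2  -4   9
    0]
 [  2   3   7   9   1  -4  -4  -2  -2  -2  -2  -3  11  16   2   1   0  -1
    6]
 [  2   6   3   4   0  -4  -2   1  -1   3   0  -1  -1   5  -1   5   4  -3
    2]
 [ -2   2   8   3   3   1   2   3  -3   1   2   0   1  -1   1   4   0   4
    5]
 [  3   4   4   4   2   7   6   6   2   2  -2   6   5   4   2   3   1   5
   -1]]
```

```bash
cat >> h.py <<'E'
def warm(d,n):
    # excess warmth over the initial picture's own warmth (cross lines removed), small window
    c=d['color'].astype(float);a=A[n]['color'].astype(float);x,y=map(int,np.round(C0[n]));r=5
    f=lambda i:(i[...,0]-i[...,2])[y-r:y+r+1,x-r:x+r+1]
    w=f(c)-f(a);w=np.clip(w-(5 if n=='top' else 9),0,None)
    if n=='side': w=np.minimum(w,30)
    return cen(w,x-r,y-r)
E
python3 -c "
from h import *
rep3(8);rep3(9)
d=A['side'];
for s in ((253.65,354.55),):
  for z in(.02,.021,.0215):
    S=ray(d,*s,z)[:2];C=ray(d,253.95,354.72,.02)[:2];e=(C-F)/np.linalg.norm(C-F);v=(C-S)*1e3;print(z,v@e,v@[-e[1],e[0]])
"
```

```text
top spot [368.2  328.69] need radial -3.46 arc(ccw) -0.05
top spot [368.77 329.23] need radial -4.85 arc(ccw) 0.21
side spot [253.16 355.51] need radial -3.91 arc(ccw) 0.47
side spot [253.   356.05] need radial -5.19 arc(ccw) 0.52
top spot [367.15 328.08] need radial -1.24 arc(ccw) 0.05
top spot [367.32 328.38] need radial -1.80 arc(ccw) 0.33
side spot [253.22 354.73] need radial -2.08 arc(ccw) 0.66
side spot [253.47 354.7 ] need radial -1.99 arc(ccw) 0.31
0.02 0.3721243799454605 0.4833198487281692
0.021 -0.9952707020514175 0.25532855533833804
0.0215 -1.6789682430500095 0.141332908643351
```

The spot sits about 1.7 mm too far out radially, with roughly 0.2 mm of arc error. I'll regrip the far knob for one small correction.

>>> apply_moves([
  {"dx": 0.05,"dy": 0,"dz": 0,"twist": 0,"grip": 0.55},
  {"dx": 0.09,"dy": 0,"dz": 0,"twist": 0,"grip": 0.55},
  {"dx": 0.12,"dy": 0,"dz": 0,"twist": 0,"grip": 0.55},
  {"dx": 0.12,"dy": 0,"dz": 0,"twist": 0,"grip": 0.55},
  {"dx": 0.12,"dy": 0,"dz": 0,"twist": 0,"grip": 0.15},
  {"dx": 0.12,"dy": 0,"dz": 0,"twist": 0,"grip": 0.15},
  {"dx": 0.12,"dy": 0,"dz": 0,"twist": 0,"grip": 0.15},
  {"dx": 0.12,"dy": 0,"dz": 0,"twist": 0,"grip": 0.15},
  {"dx": 0.12,"dy": 0,"dz": 0,"twist": 0.7,"grip": 0.15},
  {"dx": 0.12,"dy": 0,"dz": 0,"twist": 1.4,"grip": 0.15},
  {"dx": 0.12,"dy": 0,"dz": 0,"twist": 1.4,"grip": 0.15},
  {"dx": 0.12,"dy": 0,"dz": 0,"twist": 1.4,"grip": 0.15},
], newtons=25)

```text
time_s: 15.2
position: [0.4606, -0.3294, 0.3305]
tool_rot: [0.061, 0.704, 0.064, -0.704]
ft_force: [-2.1, 4.6, 4.5]
finger_gap: 0.0243
```

```bash
python3 -c "
from h import *
look(10);rep3(10)
n='side';(x0,x1,y0,y1)=(245,264,348,362)
c=cv2.imread(f'pics/{n}10.png')[:,:,::-1].astype(int)
print(c.mean(2).astype(int)[y0:y1,x0:x1])
print((c[...,0]-c[...,2])[y0:y1,x0:x1])
"
```

```text
top spot px [366.64 327.65] S [ 0.3947 -0.4296] C [ 0.3948 -0.4296] r 118.72 th -2.1533 need dr mm -0.07 dth 0.0003 arc mm 0.03
side spot px [253.51 354.07] S [ 0.3932 -0.4261] C [ 0.3931 -0.4279] r 116.63 th -2.1802 need dr mm 1.55 dth 0.0071 arc mm 0.83
15.3 [ 0.4606 -0.3294  0.3305] [-2.7  3.7  5.1] [ 1.    0.58 -0.04] 0.0245 [-0.01  0.8   1.05  1.78 -0.8   1.06 -0.05]
top spot [366.64 327.65] need radial -0.05 arc(ccw) -0.12
top spot [366.56 327.77] need radial -0.04 arc(ccw) 0.15
side spot [253.51 354.07] need radial -0.50 arc(ccw) 0.48
side spot [253.61 353.85] need radial 0.02 arc(ccw) 0.41
[[ 58  57  56  57  59  58  58  53  57  56  56  59  55  57  62  56  55  62
   54]
 [ 51  61  58  56  58  55  51  55  56  51  54  56  54  53  54  51  53  56
   50]
 [ 60  59  54  49  51  59  50  73  69  70  72  70  60  57  49  54  52  55
   57]
 [ 57  54  55  52  91 147 103  80  79  82  84  82  83  87 100 104  51  50
   60]
 [ 53  55  61  86 153 233 237 114 110 137 130  93 115 192 253 226  95  53
   53]
 [ 57  64  94  87  81 100 174 228 246 245 244 222 244 217 145  74  83  63
   52]
 [ 57  84
[... 780 characters left out ...]
-2 -3  0  1  0  3  1  1 -5  0  1  6  4]
 [ 7  5  1  3  1  9  1 -1 -1 -3 -4 -5  1  2  6  7  3 -1  6]
 [ 3  8  1  3  6 19 15  6 19 33 24  4  2 13  6 13  7 -2  2]
 [ 4  2 -2 -5 -2  0 21 49 27 29 31 40 14 14  4 -3 -3  3  6]
 [ 1 -6  1 -3 -4  5 52 27 38 37 38 49  0 -5 -3 -3 -2 -3  2]
 [ 0  0 -2  2 -3 -6 33 57 47 46 55 21 -5 -3 -2 -3  0 -1  3]
 [ 5  3  2 -3  8 10 16  8 -5 -3  9 14  8 -1 -6  0 -1  4  0]
 [ 2 -5  2 14 14 15  2 -1 -4 -8  0 15 19 13  0  1 -2  1  5]
 [ 6  3  1 10  3 -2  0  0  2  1 -4 -1  9 19  2 -2  3 -1  1]
 [ 0  5  5  3  1 -3  1  0  0  0 -1  1 -1  3  1  2  3  6  5]
 [ 6  5  1  7  3 -1  1 -3 -4 -2  0  3  1  5  0  1  2 -2  2]
 [10 -2  5  7  2  7  3  5  3  2  5  4  4  2  3  6  1  3  3]]
```

View pics/z10.png

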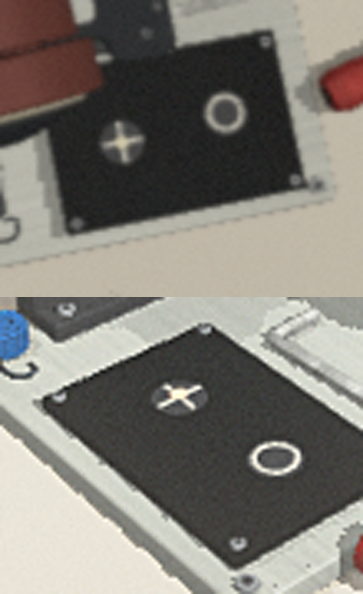

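The top view is nearly overhead and so barely affected by parallax. It shows the spot centred at (366.6, 327.7) on the cross, within about 0.1 mm. I'll release, lift clear and recheck.

>>> apply_moves([
  {"dx": 0,"dy": 0,"dz": 0,"twist": 0,"grip": 0.55},
  {"dx": 0,"dy": 0,"dz": 0,"twist": 0,"grip": 0.55},
  {"dx": 0,"dy": 0,"dz": 0,"twist": 0,"grip": 0.55},
  {"dx": 0,"dy": 0,"dz": 0,"twist": 0,"grip": 0.55},
  {"dx": -0.02,"dy": 0,"dz": 0,"twist": 0,"grip": 0.55},
  {"dx": -0.06,"dy": 0,"dz": 0,"twist": 0,"grip": 0.55},
  {"dx": -0.11,"dy": 0,"dz": 0,"twist": 0,"grip": 0.55},
  {"dx": -0.14,"dy": 0,"dz": 0,"twist": 0,"grip": 0.55},
  {"dx": -0.14,"dy": 0,"dz": 0,"twist": 0,"grip": 0.55},
  {"dx": -0.14,"dy": 0,"dz": 0,"twist": 0,"grip": 0.55},
])

```text
time_s: 16.55
position: [0.4609, -0.3301, 0.4695]
tool_rot: [-0.062, -0.704, -0.063, 0.704]
ft_force: [0.0, -0.6, -0.8]
finger_gap: 0.0511
```

```bash
python3 -c "
from h import *
look(11);rep3(11)
"
```

```text
top spot px [366.54 327.65] S [ 0.3947 -0.4295] C [ 0.3948 -0.4296] r 118.58 th -2.1542 need dr mm 0.08 dth 0.0011 arc mm 0.13
side spot px [253.98 354.04] S [ 0.3939 -0.4264] C [ 0.3931 -0.4279] r 116.51 th -2.1744 need dr mm 1.66 dth 0.0014 arc mm 0.16
16.65 [ 0.4611 -0.33    0.4686] [1.1 0.1 0.4] [ 0.02  0.18 -0.01] 0.0512 [-0.07  0.66  1.18  1.59 -0.63  1.32 -0.19]
top spot [366.54 327.65] need radial 0.09 arc(ccw) -0.01
top spot [366.52 327.7 ] need radial 0.09 arc(ccw) 0.08
side spot [253.98 354.04] need radial -0.39 arc(ccw) -0.18
side spot [253.63 353.86] need radial 0.00 arc(ccw) 0.39
```

View pics/side11.png

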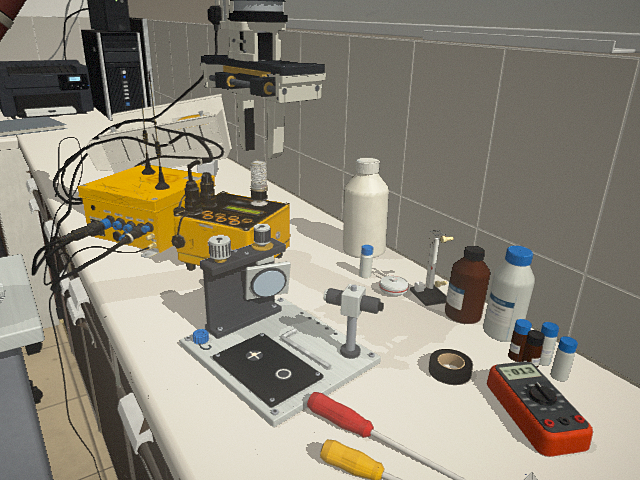

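View pics/top11.png

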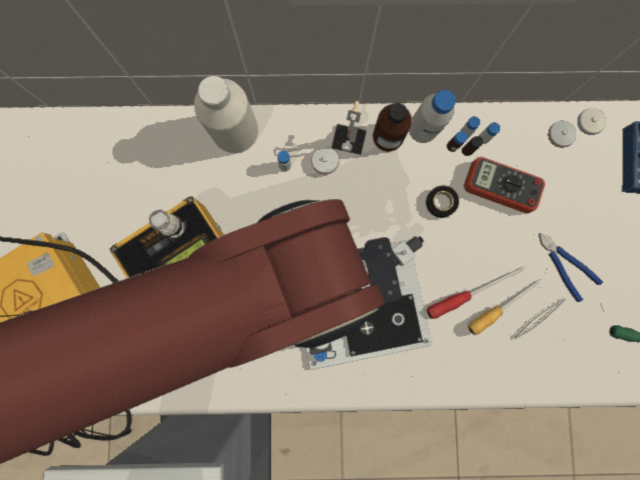

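The final views show the spot on the cross: (366.5, 327.7) in the top view and (254, 354) in the side view. The hand is clear of everything, and the loose items are where they started.

```bash
python3 -c "
from plant import job_done
print(job_done())"
```

```text
the job is handed in; nothing more can be done
None
```

The laser spot is now on the centre of the cross mark, and the job was handed in at about 16.7 s of the 61 s allowed. I turned the near knob about 2.2 rad clockwise. The far knob took about 2.5 rad clockwise in two grips. Then I let go and lifted clear.

**Top view, after release:** the spot is about 0.1 mm from the cross centre, and letting go did not shift it.

**Side view:** taken at plate height, this view disagreed and put the spot about 1.6 mm off, along the camera's line of sight. The initial pictures showed a similar offset, which fits a spot drawn about 1.5 mm above the plate. With that correction it agrees with the top view to about 0.4 mm. I trusted the top view because it looks almost straight down.

**Surroundings:** I saw no contact with the mirror, and the loose items look unmoved in the final pictures. The arm partly hid the bench from above, so the hex key was only visible from the side. Forces reported during the work stayed around 10 N or less.

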